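Close the sample pots with their own lids

TASK

Close the two open sample pots: put each lid on the pot whose colour band it matches, sitting level and fully down. Leave the pots standing where they are. The yellow lid belongs to a pot that is not here; leave it and the other things on the bench alone.

Things in the scene. Friction and masses are not known exactly. Their poses are not given: they have to be found in the camera images.
- red_lid: red plastic slip-on lid, lying skirt down: 71 mm outer diameter, 14 mm high without its knob (skirt 10 mm deep, open below; top 4 mm thick), with a round red knob on top, 22 mm diameter, 20 mm tall (14 to 34 mm above the origin). Skirt inside diameter 65 mm. Origin: centre of the skirt's lower edge; z up through the knob. 60 g.
- blue_lid: blue plastic slip-on lid, lying skirt down: 51 mm outer diameter, 14 mm high without its knob (skirt 10 mm deep, open below; top 4 mm thick), with a round blue knob on top, 22 mm diameter, 20 mm tall (14 to 34 mm above the origin). Skirt inside diameter 45 mm. Origin: centre of the skirt's lower edge; z up through the knob. 60 g.
- yellow_lid: yellow plastic slip-on lid, lying skirt down: 51 mm outer diameter, 14 mm high without its knob (skirt 10 mm deep, open below; top 4 mm thick), with a round yellow knob on top, 22 mm diameter, 20 mm tall (14 to 34 mm above the origin). Same size as the blue lid; has no pot here, to be left alone. Origin: centre of the skirt's lower edge; z up through the knob. 60 g.
- red_pot: The wider white plastic sample pot, open at the top, with a red band round it; its body is 72 mm diameter, 68 mm high in all, neck tapering from 60 mm diameter (10 mm below the rim) to 54 mm at the rim. Origin: centre of its underside; z up; rim 68 mm above the origin. With its lid fully on, the lid's origin is 58 mm above the pot's origin. 350 g, loose, empty.
- blue_pot: The narrower white plastic sample pot, open at the top, with a blue band round it; its body is 54 mm diameter, 68 mm high in all, neck tapering from 40 mm diameter (10 mm below the rim) to 34 mm at the rim. Origin: centre of its underside; z up; rim 68 mm above the origin. With its lid fully on, the lid's origin is 58 mm above the pot's origin. 350 g, loose, empty.
- red_lid_knob (a point): centre of the red lid's knob, 24 mm above the lid's origin
- blue_lid_knob (a point): centre of the blue lid's knob, 24 mm above the lid's origin
- dropper_bottle: amber glass dropper bottle with black cap, 39 mm diameter, 104 mm high, standing; origin at the centre of its underside; bystander
- spot_plate: white porcelain spot plate with twelve wells, 119x89x12 mm, lying flat; origin at the centre of its underside; bystander
- cylinder: clear greyish glass measuring cylinder, 42 mm foot, 165 mm high, standing behind the pots; origin at the centre of its underside; bystander
Not all that is in view belongs to the job. What is shaped like the blue_lid but grey is not meant.

How it is judged:
At the end, for the whole second after the job is handed in: The red lid is on the red-banded pot and the blue lid on the blue-banded pot, knob up: each within 6 mm of the pot's axis, its skirt edge 54 to 61 mm above the pot's underside (fully down is 58), level within 0.08 rad and at rest (horizontal distance between red_lid and red_pot below 0.006 m and z of red_lid in the frame of red_pot between 0.054 and 0.061 m and angle between each of red_lid, blue_lid's own z axis and vertical below 0.08 rad and linear speed of each of red_lid, blue_lid below 0.02 m/s and horizontal distance between blue_lid and blue_pot below 0.006 m and z of blue_lid in the frame of blue_pot between 0.054 and 0.061 m); the robot touches nothing.
It fails at once if a pot is pushed more than 30 mm from where it stood, or tipped over 0.5 rad (distance of any of red_pot, blue_pot from where it was at the start of the episode above 0.03 m or angle between any of red_pot, blue_pot's own z axis and vertical above 0.5 rad).
It fails at once if the yellow lid is moved more than 20 mm (distance of yellow_lid from where it was at the start of the episode above 0.02 m).
It fails at once if the dropper bottle, spot plate or measuring cylinder is moved more than 20 mm or tipped over 0.5 rad (distance of any of dropper_bottle, spot_plate, cylinder from where it was at the start of the episode above 0.02 m or angle between any of dropper_bottle, spot_plate, cylinder's own z axis and vertical above 0.5 rad).
It also fails if it takes over 58 s, if anything falls off the work surface, if the arm or the gripper's body presses on something with over 40 N, if the wrist force passes 120 N, or if a joint passes its speed limit or range.

ROBOT

A 7-joint arm with a two-finger parallel gripper is mounted at the origin on a cart in front of the work surface, level with it; the furniture and walls round the work are solid. World frame = base frame: x ahead of the robot, y to its left, z up, the work surface at z = 0. Lengths are in m, angles in rad, forces in N, time in s.
With the tool pointing down it reaches from about 0.4 to 0.875 m from the base axis. Payload 19.3 kg.
Tool frame: the origin (TCP) lies between the finger pads; the fingertips stand 17 mm ahead of it and the grasp point (between the pads) lies 2 mm behind it; z points along the fingers, y is the line along which they close (so a half turn about z gives the same grasp; the last joint's range is limited). The gripper opens to 85 mm and grips with 20 to 120 N. Pads are 22 mm wide; open, the fingers measure 114 mm over their backs; the gripper's body (76 mm by 85 mm) begins 54 mm behind the grasp point. The pads swing forward as they close: fully open they stand 13 mm farther back than shut.
Start: joints at [1.038, 0.521, -0.036, 1.599, 0.021, 1.021, -0.113], TCP at [0.279, -0.559, 0.248] pointing down, gripper open.
Joint ranges: [-2.91, 2.91], [-0.3, 2.13], [-1.5, 1.42], [0.17, 2.43], [-1.26, 4.41], [0.16, 1.93], [-2.52, 2.52]. Speed limits (rad/s): [1.89, 1.89, 2.39, 2.39, 3.01, 3.01, 3.01].

INTERFACE

Orientations are given as [roll, pitch, yaw] about the fixed x, y, z axes, in that order (R = Rz(yaw) Ry(pitch) Rx(roll)).
In Python, from workcell import bot gives the robot as it stands.
- The arm moves only by the shell command python3 -m inch 'ROWS' [FORCE]. ROWS is JSON, a list of rows, each a list of 7 numbers: the shift along the tool's x, y, z in units of 200 mm (1.0 is 200 mm), then the turn, a rotation vector about the tool's x, y, z in units of 90 degrees (1.0 is 90 degrees), then the opening, from 0 (shut) to 1 (fully open). In form: [[x, y, z, rx, ry, rz, grip], ...]. A call has 1 to 20 rows; each row is the pose to reach, as a shift and turn from the pose commanded when the call began, along the tool's axes at that moment; what a row does not reach only later rows make up. A row lasts 1/8 s, in which the tool goes at most 62.5 mm and 10.7 degrees, less where a joint would pass 70% of its speed; a pose out of reach is approached as far as the arm can. A call with a number of a shift or a turn outside -1 to 1 is refused whole. A call with a gripper value outside its range is refused whole. The fingers move at their own pace and stop on an object; FORCE is the grip in N (left out, the last holds). Time passes only in rows, so rows that repeat a pose let the fingers close. It gives the time, the measured TCP pose, the force, the opening and the grip force at its end, in the units of the state.
- bot.observe(): the state, without advancing time (a new reading comes with each control period).
- bot.grab_frame(name): name is "scene" or "side" or "wrist"; returns a dict with "img" (400x640x3 uint8, red, green, blue), "z_map" (400x640 float32, m along the optical axis (not along the pixel's ray), 0 where there is no reading), "vfov" (degrees; the focal length in pixels is half the picture's height over the tangent of half this angle, whatever the lens; pixels are square), "cx", "cy" (the principal point, pixels), "rvec" (rotation vector, rad) and "tvec" (3), from world to camera coordinates, as OpenCV has them. Camera axes: x right, y down, z forward; pixel columns grow to the right and rows downward; lengths in m; the calibration is good to about 2 mm. A picture is of the moment at which its call begins.
- bot.job_done(): hands the job in; it is judged then, once.
The state is a dict: "clock": time; "qpos": joint angles; "qd": joint speeds; "joint_efforts": joint torques, N m; "position": TCP position; "tool_rot": TCP orientation; "force": force on the tool from outside, world axes, zero at the start; "moment": the same for the moment, N m; "grip_width": finger opening in m; "finger_force": force on a finger pad.
Only numpy, scipy, OpenCV 4.12 (cv2) and the standard library are available. Lean on these libraries where they do the work, as an engineer would, in place of code of your own. Each camera call takes 0.05 s, during which the arm holds its last target. There are 200 camera calls.

## Working session

There is one attempt and no reset: what is moved stays moved. The work goes in short steps, Python scripts to look and compute and a shell command to move; the robot and the scene stay as the last step left them, time stands still between calls to the robot, and variables do not carry over. Pictures are saved under pics/ and viewed, at most 10 in all, crops included, and the job is handed in when it is done.

```bash
mkdir -p pics
cat > h.py <<'E'
import numpy as np, cv2
from workcell import bot
def grab(n):
    f=bot.grab_frame(n); h=f["img"].shape[0]
    f["f"]=h/2/np.tan(np.radians(f["vfov"])/2); f["R"]=cv2.Rodrigues(np.array(f["rvec"],float))[0]; f["t"]=np.array(f["tvec"],float).ravel()
    return f
def ray(f,u,v):
    d=f["R"].T@np.array([(u-f["cx"])/f["f"],(v-f["cy"])/f["f"],1.]); return -f["R"].T@f["t"],d
def onz(f,u,v,z):
    c,d=ray(f,u,v); return c+d*(z-c[2])/d[2]
def cloud(f):
    v,u=np.mgrid[:f["img"].shape[0],:f["img"].shape[1]]; z=f["z_map"]
    p=np.stack([(u-f["cx"])/f["f"]*z,(v-f["cy"])/f["f"]*z,z],-1)
    return (p-f["t"])@f["R"]
E
python3 - <<'E'
from h import *
for n in("scene","side"):
    f=grab(n); cv2.imwrite(f"pics/{n}0.png",f["img"][...,::-1]); print(n,f["f"],f["cx"],f["cy"],-f["R"].T@f["t"],f["R"][2])
print(bot.observe())
E
```

```text
scene 426.9970357352786 317.7811744586366 206.51828869589426 [-0.00848165  1.05282327  0.84153405] [ 0.39477022 -0.74502208 -0.53767887]
side 370.01477583357536 319.5598176795726 192.8448046077647 [0.58062361 0.70635946 0.79263664] [ 0.02952436 -0.69892917 -0.71458123]
{'clock': 0.1, 'qpos': array([ 1.03782649,  0.52195587, -0.03630776,  1.5999167 ,  0.02118928,
        1.02109136, -0.11281856]), 'qd': array([-0.00023668, -0.0011766 ,  0.00079547, -0.00125154, -0.00113818,
        0.0005633 , -0.00047648]), 'joint_efforts': array([ 4.68763785e-03, -9.28493428e+01,  1.98526494e+00, -3.70531297e+01,
        1.83305237e-02,  5.30732417e-03, -1.13618805e-04]), 'position': array([ 0.27886352, -0.55904165,  0.24779486]), 'tool_rot': array([-3.14060829e+00,  6.84035123e-05,  4.62717045e-01]), 'force': array([-0.46942134,  0.2404529 ,  0.33651274]), 'moment': array([ 0.061604  ,  0.01487782, -0.01866123]), 'finger_force': 0.0, 'grip_width': 0.08530726086384942}
```

View pics/scene0.png

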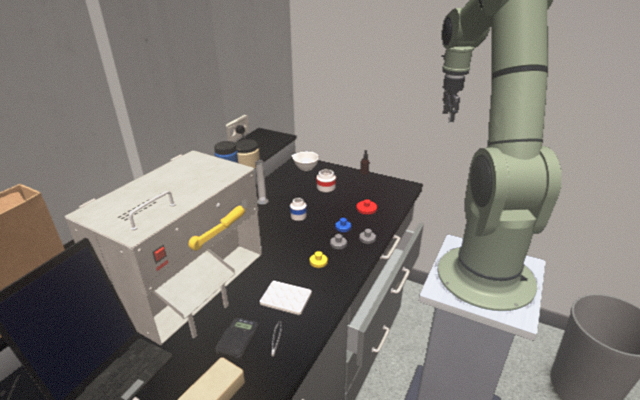

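View pics/side0.png

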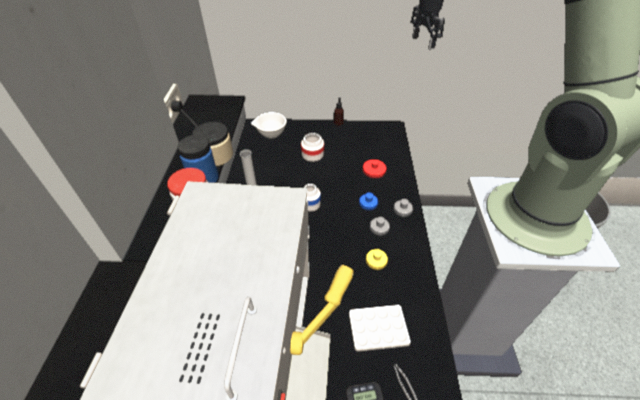

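Scene view: red lid at about (367,207), blue lid (343,226), yellow lid (318,260), red pot (326,180) and blue pot (298,209). Two grey decoys lie beside the blue lid. The side view shows the lids at (374,168) and (369,201) and the pots at (313,147) and (312,197). The blue pot is partly hidden there by the oven.

```bash
cat >> h.py <<'E'
def mask(f,c,roi=None):
    h=cv2.cvtColor(f["img"],cv2.COLOR_RGB2HSV).astype(int); H,S,V=h[...,0],h[...,1],h[...,2]
    if c=="red": m=((H<8)|(H>172))&(S>130)&(V>80)
    if c=="blue": m=(abs(H-112)<14)&(S>130)&(V>60)
    if c=="yellow": m=(abs(H-26)<8)&(S>130)&(V>100)
    if c=="white": m=(S<50)&(V>110)
    m=m.astype(np.uint8)
    if roi: q=np.zeros_like(m); a,b,c_,d=roi; q[b:d,a:c_]=1; m&=q
    return m
def comps(m,mn=20):
    n,l,s,c=cv2.connectedComponentsWithStats(m)
    return [(l==i,s[i],c[i]) for i in range(1,n) if s[i][4]>=mn]
E
python3 - <<'E'
from h import *
np.set_printoptions(precision=4,suppress=True)
for n in("scene","side"):
    f=grab(n); P=cloud(f)
    for c in("red","blue","yellow"):
        for m,s,ce in comps(mask(f,c)):
            p=P[m&(f["z_map"]>0)]
            if len(p)<5: continue
            md=np.median(p,0)
            if abs(md[1])>.8 or md[2]>.2: continue
            zt=np.percentile(p[:,2],98); k=p[p[:,2]>zt-.006]
            print(n,c,s,ce.round(1),"cloud min",np.percentile(p,2,0),"max",np.percentile(p,98,0),"top mean",k.mean(0),len(k))
    for nm,roi in (("redpot",(310,160,345,195) if n=="scene" else (295,125,330,165)),("bluepot",(284,190,312,225) if n=="scene" else (298,178,325,215))):
        m=np.zeros(f["z_map"].shape,bool); a,b,c,d=roi; m[b:d,a:c]=1
        p=P[m&(f["z_map"]>0)]; q=p[(p[:,2]>.061)&(p[:,2]<.08)]
        print(n,nm,"rim",len(q),np.percentile(q,2,0),np.percentile(q,98,0))
    f1=f["img"]; 
    a,b,c,d=(270,150,400,280) if n=="scene" else (280,120,410,250)
    cv2.imwrite(f"pics/{n}_crop.png",cv2.resize(f1[b:d,a:c,::-1],None,fx=4.5,fy=4.5,interpolation=cv2.INTER_NEAREST))
E
```

```text
scene red [317 180  18   6  63] [325.3 183.1] cloud min [ 0.6084 -0.2501  0.0291] max [ 0.6705 -0.2085  0.0465] top mean [ 0.63   -0.219   0.0439] 14
scene red [356 199  22  16 267] [366.3 206.8] cloud min [ 0.412  -0.2411 -0.0023] max [ 0.4821 -0.1434  0.0348] top mean [ 0.4459 -0.1763  0.0335] 20
scene blue [216 153  19   5  33] [224.5 155.1] cloud min [ 0.8931 -0.0211  0.1889] max [0.9435 0.0185 0.1961] top mean [0.9151 0.0062 0.1927] 29
scene blue [291 209  15   5  42] [297.9 211.6] cloud min [ 0.6142 -0.0264  0.0302] max [0.6507 0.0074 0.0432] top mean [0.6326 0.0006 0.0399] 17
scene blue [335 217  17  15 177] [342.7 224.8] cloud min [ 0.4483 -0.0823  0.0003] max [ 0.5042 -0.0083  0.0361] top mean [ 0.4726 -0.0311  0.0338] 23
scene yellow [309 251  19  17 246] [318.  259.5] cloud min [ 0.4378  0.1177 -0.0019] max [0.4955 0.1905 0.0357] top mean [0.4617 0.1678 0.034 ] 31
scene redpot rim 56 [ 0.6187 -0.2763  0.0613] [ 0.671  -0.218   0.0719]
scene bluepot rim 44 [ 0.6232 -0.0393  0.0611] [ 0.6565 -0.0042  0.0702]
side red [301 147  23   8  76] [312.1 151.4] cloud min [ 0.6084 -0.
[... 543 characters left out ...]
18 284] [368.3 200.9] cloud min [ 0.4449 -0.0747 -0.0018] max [ 0.4959 -0.0076  0.0358] top mean [ 0.471  -0.0301  0.0341] 38
side blue [309 197  12   8  36] [314.4 201.5] cloud min [ 0.6112 -0.0482  0.0005] max [0.6399 0.0091 0.0421] top mean [0.6278 0.0026 0.0387] 17
side yellow [366 248  22  22 139] [375.8 260.3] cloud min [ 0.4328  0.1321 -0.0025] max [0.4869 0.1925 0.0339] top mean [0.4606 0.1575 0.0334] 9
side yellow [372 253  10   8  47] [376.4 257.1] cloud min [0.4515 0.1641 0.0133] max [0.472  0.1772 0.0346] top mean [0.4647 0.1735 0.0317] 15
side redpot rim 84 [ 0.6181 -0.276   0.0614] [ 0.6724 -0.2183  0.0713]
side bluepot rim 57 [ 0.621  -0.0369  0.0614] [ 0.6521 -0.0022  0.0707]
```

View pics/scene_crop.png

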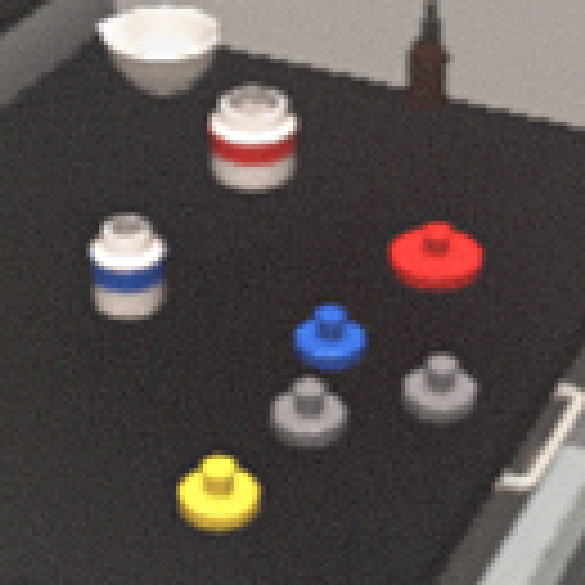

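Lids and pots are located, and two views agree on the heights (knob tops about 34 mm, rims about 70 mm). Next I'll move over the red lid and refine with the wrist camera.

```bash
python3 -m inch '[[0.8,-0.67,0.05,0,0,0,0.5],[0.8,-0.67,0.05,0,0,0,0.5],[0.8,-0.67,0.05,0,0,0,0.5],[0.8,-0.67,0.05,0,0,0,0.5],[0.8,-0.67,0.05,0,0,0,0.5]]' 
python3 -m inch '[[0.8,-0.67,0.1,0,0,0,0.5],[0.8,-0.67,0.1,0,0,0,0.5],[0.8,-0.67,0.1,0,0,0,0.5],[0.8,-0.67,0.1,0,0,0,0.5],[0.8,-0.67,0.1,0,0,0,0.5]]'
python3 - <<'E'
from h import *
f=grab("wrist"); cv2.imwrite("pics/w1.png",f["img"][...,::-1]); print(f["f"],f["cx"],f["cy"],-f["R"].T@f["t"],f["R"]); print(bot.observe()["tool_rot"])
E
```

```text
clock: 0.82
position: [0.3632, -0.3666, 0.2384]
tool_rot: [-3.141, -0.0, 0.466]
force: [-0.6, -0.2, -0.4]
grip_width: 0.043
finger_force: 0.0
clock: 1.45
position: [0.4462, -0.1763, 0.2181]
tool_rot: [-3.141, 0.0, 0.464]
force: [0.0, -1.1, 0.1]
grip_width: 0.0428
finger_force: 0.0
314.8374961483336 321.62439408669184 196.57327085066365 [ 0.51679506 -0.14186038  0.34376182] [[ 4.48235371e-01 -8.93915457e-01 -4.56229193e-04]
 [-8.50222467e-01 -4.26483928e-01  3.08598793e-01]
 [-2.76055805e-01 -1.37936998e-01 -9.51192187e-01]]
[3.14149682e+00 3.94148490e-04 4.62465480e-01]
```

View pics/w1.png

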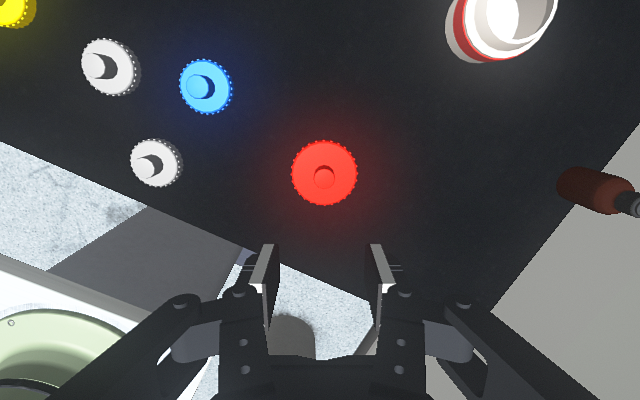

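The wrist view shows the red lid at (324,173) with its knob at (324,178), the blue lid at (205,87), the grey decoys to its left, and the red pot's rim at about (505,15).

```bash
cat >> h.py <<'E'
def lid(f,c,near,zt=.014):
    h=cv2.cvtColor(f["img"],cv2.COLOR_RGB2HSV).astype(int);H,S=h[...,0],h[...,1]
    m=(((H<10)|(H>170)) if c=="red" else (abs(H-105)<18))&(S>100)&(h[...,2]>120)
    C=[k for k in comps(m.astype(np.uint8),300)]
    m,s,ce=min(C,key=lambda k:np.hypot(*(k[2]-near)))
    cs,_=cv2.findContours(m.astype(np.uint8),0,1); e=cv2.fitEllipse(max(cs,key=len)); P=cloud(f)
    p=P[m&(f["z_map"]>0)]; top=p[p[:,2]>p[:,2].max()-.008]
    return e,onz(f,*e[0],zt),p.min(0),p.max(0),top.mean(0)
E
python3 - <<'E'
from h import *
np.set_printoptions(precision=4,suppress=True)
f=grab("wrist"); P=cloud(f)
for c,n in(("red",(324,173)),("blue",(205,87))): 
    for r in lid(f,c,n): print(r)
print(P[180:330:40,500]); print("table",P[230,210],P[60,380])
for n in("scene","side"):
  g=grab(n);Q=cloud(g);k=Q.reshape(-1,3)
  k=k[(k[:,2]>.08)&(k[:,2]<.17)&(k[:,0]<.85)&(k[:,0]>.5)&(abs(k[:,1])<.5)]
  b=k[k[:,1]<-.25];c=k[(k[:,1]>-.2)&(k[:,0]>.65)]
  for q in(b,c): print(n,len(q),np.percentile(q,5,0) if len(q) else 0,np.percentile(q,95,0) if len(q) else 0)
E
```

```text
((322.916015625, 171.1084747314453), (64.91046905517578, 65.95410919189453), 93.6231460571289)
[ 0.4468 -0.1794  0.014 ]
[ 0.4052 -0.2191 -0.002 ]
[ 0.4812 -0.1437  0.0365]
[ 0.4459 -0.1796  0.0339]
((204.4690704345703, 85.23680114746094), (51.05146026611328, 57.11014175415039), 138.61392211914062)
[ 0.4723 -0.0357  0.014 ]
[ 0.4423 -0.0607 -0.0019]
[ 0.4974 -0.0035  0.0362]
[ 0.4716 -0.0353  0.0337]
[[ 0.524  -0.365  -0.001 ]
 [ 0.4843 -0.3931  0.0008]
 [ 0.4411 -0.4252  0.0006]
 [ 0.2701 -0.7808 -0.3469]]
table [ 0.3194 -0.0928 -0.0006] [ 0.5721 -0.1811 -0.0011]
scene 15 [ 0.557  -0.4348  0.0826] [ 0.5664 -0.424   0.1043]
scene 675 [ 0.6521 -0.0521  0.0824] [0.8149 0.4903 0.156 ]
side 29 [ 0.5526 -0.4359  0.0816] [ 0.5651 -0.4239  0.105 ]
side 294 [ 0.797  -0.0619  0.0873] [ 0.8211 -0.0339  0.1647]
```

```bash
python3 -m inch '[[-0.008,0.014,0.3,0,0,0,0.5],[-0.008,0.014,0.6,0,0,0,0.5],[-0.008,0.014,0.8,0,0,0,0.5],[-0.008,0.014,0.87,0,0,0,0.5],[-0.008,0.014,0.91,0,0,0,0.5],[-0.008,0.014,0.91,0,0,0,0.5],[-0.008,0.014,0.91,0,0,0,0],[-0.008,0.014,0.91,0,0,0,0],[-0.008,0.014,0.91,0,0,0,0],[-0.008,0.014,0.91,0,0,0,0],[-0.008,0.014,0.91,0,0,0,0],[-0.008,0.014,0.91,0,0,0,0]]' 40
```

```text
clock: 3.15
position: [0.4462, -0.1801, 0.0375]
tool_rot: [3.14, -0.001, 0.463]
force: [-1.9, 0.3, 11.9]
grip_width: 0.02
finger_force: 38.7
```

```bash
python3 -m inch '[[0,0,-0.15,0,0,0,0],[0,0,-0.4,0,0,0,0],[0,0,-0.65,0,0,0,0],[0.2,0.18,-0.8,0,0,0,0],[0.44,0.39,-0.8,0,0,0,0],[0.44,0.39,-0.8,0,0,0,0],[0.44,0.39,-0.8,0,0,0,0],[0.44,0.39,-0.8,0,0,0,0]]'
python3 - <<'E'
from h import *
f=grab("wrist"); cv2.imwrite("pics/w2.png",f["img"][...,::-1])
np.set_printoptions(precision=4,suppress=True)
P=cloud(f);k=P[(f["z_map"]>0)];k=k[(k[:,2]>.062)&(k[:,2]<.078)&(abs(k[:,0]-.645)<.05)&(abs(k[:,1]+.247)<.05)]
print(len(k),k.min(0),k.max(0),bot.observe()["position"])
g=mask(f,"red");p=P[(g>0)&(f["z_map"]>0)];p=p[p[:,2]>.1];print(len(p),p.min(0),p.max(0))
E
```

```text
clock: 4.15
position: [0.5582, -0.2102, 0.1966]
tool_rot: [-3.141, 0.0, 0.463]
force: [0.8, -0.1, -0.3]
grip_width: 0.0201
finger_force: 39.8
1096 [ 0.6165 -0.2766  0.062 ] [ 0.6734 -0.2203  0.0701] [ 0.5583 -0.2102  0.1967]
11175 [ 0.5226 -0.2478  0.1593] [ 0.5943 -0.1749  0.2284]
```

View pics/w2.png

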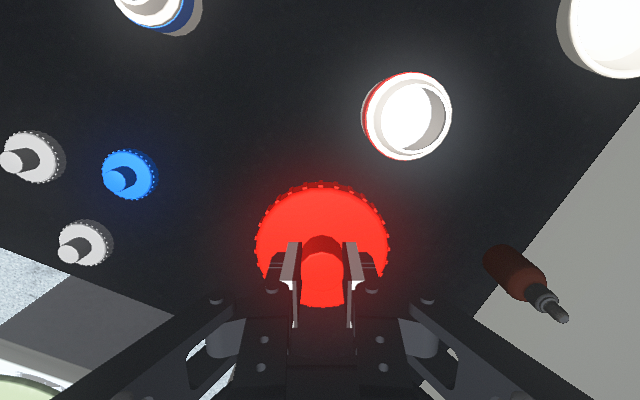

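The lid is held level, and the red pot's rim is centred at pixel (407,116), or about (0.645,-0.248). Now to place it.

```bash
python3 -m inch '[[0.15,0.18,0,0,0,0,0],[0.305,0.36,0,0,0,0,0],[0.305,0.36,0.2,0,0,0,0],[0.305,0.36,0.35,0,0,0,0],[0.305,0.36,0.41,0,0,0,0],[0.305,0.36,0.41,0,0,0,0],[0.305,0.36,0.44,0,0,0,0],[0.305,0.36,0.47,0,0,0,0],[0.305,0.36,0.49,0,0,0,0],[0.305,0.36,0.505,0,0,0,0],[0.305,0.36,0.505,0,0,0,0]]'
```

```text
clock: 5.58
position: [0.646, -0.2476, 0.0956]
tool_rot: [3.141, -0.0, 0.463]
force: [-1.0, -0.3, 1.5]
grip_width: 0.0199
finger_force: 40.1
```

```bash
python3 -m inch '[[0,0,0.01,0,0,0,0],[0,0,0.01,0,0,0,0],[0,0,0.005,0,0,0,0.5],[0,0,0.005,0,0,0,0.5],[0,0,0.005,0,0,0,0.5],[0,0,0.005,0,0,0,0.5],[0,0,-0.2,0,0,0,0.5],[0,0,-0.5,0,0,0,0.5],[-0.15,-0.33,-0.6,0,0,0,0.5],[-0.3,-0.66,-0.6,0,0,0,0.5],[-0.3,-0.66,-0.6,0,0,0,0.5],[-0.3,-0.66,-0.6,0,0,0,0.5]]'
python3 - <<'E'
from h import *
np.set_printoptions(precision=4,suppress=True)
f=grab("wrist"); cv2.imwrite("pics/w3.png",f["img"][...,::-1])
P=cloud(f);V=f["z_map"]>0
k=P[V&(mask(f,"red")>0)];k=k[(k[:,0]>.55)&(k[:,2]>.06)];print("lid",len(k),k.min(0),k.max(0), k[k[:,2]>.085].mean(0)); t=k[(k[:,2]<.08)&(k[:,2]>.066)]
A=np.c_[t[:,:2],np.ones(len(t))];print("plane",np.linalg.lstsq(A,t[:,2],rcond=None)[0],np.median(t[:,2]))
k=P[V];k=k[(k[:,2]>.062)&(k[:,2]<.076)&(abs(k[:,0]-.638)<.04)&(abs(k[:,1]+.02)<.04)]
print("bluepot",len(k),k.min(0),k.max(0))
for r in lid(f,"blue",(320,170)): print(r)
E
```

```text
clock: 7.08
position: [0.5326, -0.1554, 0.216]
tool_rot: [3.141, -0.0, 0.464]
force: [0.4, 0.2, 0.2]
grip_width: 0.0429
finger_force: 0.0
lid 6048 [ 0.572  -0.4417  0.0602] [ 0.6819 -0.212   0.0946] [ 0.6454 -0.2469  0.0913]
plane [ 0.0018 -0.0088  0.0685] 0.07187540483846919
bluepot 374 [ 0.6203 -0.0417  0.062 ] [ 0.6414 -0.0111  0.0699]
((195.75404357910156, 170.970703125), (46.92169189453125, 51.054954528808594), 116.24896240234375)
[ 0.4739 -0.0358  0.014 ]
[ 0.4394 -0.0606 -0.0014]
[ 0.4976 -0.0041  0.0363]
[ 0.4723 -0.0352  0.0337]
```

View pics/w3.png

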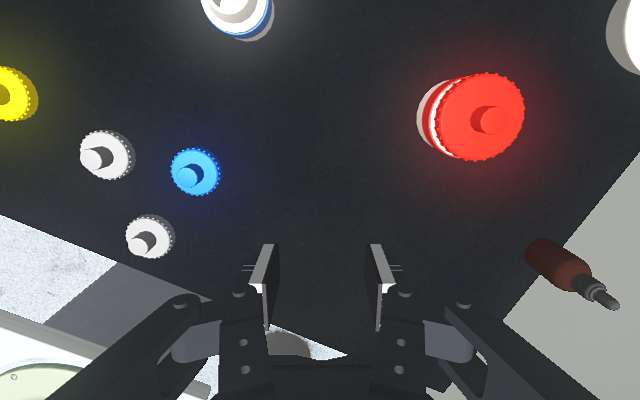

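The red lid is on its pot, level, with its top at 72 mm (at (475,117) in the view). Now the blue lid at (195,171).

```bash
python3 -m inch '[[-0.004,-0.3,0,0,0,0,0.5],[-0.004,-0.6,0.1,0,0,0,0.5],[-0.004,-0.67,0.35,0,0,0,0.5],[-0.004,-0.67,0.6,0,0,0,0.5],[-0.004,-0.67,0.8,0,0,0,0.5],[-0.004,-0.67,0.87,0,0,0,0.5],[-0.004,-0.67,0.89,0,0,0,0.5],[-0.004,-0.67,0.89,0,0,0,0.5],[-0.004,-0.67,0.89,0,0,0,0],[-0.004,-0.67,0.89,0,0,0,0],[-0.004,-0.67,0.89,0,0,0,0],[-0.004,-0.67,0.89,0,0,0,0],[-0.004,-0.67,0.89,0,0,0,0],[-0.004,-0.67,0.89,0,0,0,0]]' 40
```

```text
clock: 8.88
position: [0.4734, -0.0368, 0.0385]
tool_rot: [3.141, -0.002, 0.463]
force: [-1.8, -0.6, 11.4]
grip_width: 0.0198
finger_force: 38.7
```

```bash
python3 -m inch '[[0,0,-0.15,0,0,0,0],[0,0,-0.4,0,0,0,0],[0,0,-0.65,0,0,0,0],[0.2,0.06,-0.8,0,0,0,0],[0.42,0.12,-0.8,0,0,0,0],[0.42,0.12,-0.8,0,0,0,0],[0.42,0.12,-0.8,0,0,0,0]]'
python3 - <<'E'
from h import *
f=grab("wrist"); cv2.imwrite("pics/w4.png",f["img"][...,::-1])
np.set_printoptions(precision=4,suppress=True)
P=cloud(f);k=P[(f["z_map"]>0)];k=k[(k[:,2]>.062)&(k[:,2]<.076)&(abs(k[:,0]-.638)<.035)&(abs(k[:,1]+.02)<.035)]
print(len(k),k.min(0),k.max(0),np.percentile(k,2,0),np.percentile(k,98,0),bot.observe()["position"])
h=cv2.cvtColor(f["img"],cv2.COLOR_RGB2HSV).astype(int);g=(abs(h[...,0]-105)<18)&(h[...,1]>100)
p=P[g&(f["z_map"]>0)];p=p[p[:,2]>.12];print(len(p),np.percentile(p,1,0),np.percentile(p,99,0))
E
```

```text
clock: 9.75
position: [0.5579, -0.0208, 0.1974]
tool_rot: [-3.142, 0.001, 0.463]
force: [0.2, 0.3, -0.7]
grip_width: 0.0196
finger_force: 39.7
687 [ 0.6206 -0.0405  0.0621] [ 0.6576 -0.0041  0.0698] [ 0.6217 -0.039   0.0624] [ 0.6564 -0.0048  0.0692] [ 0.5577 -0.0209  0.1974]
7601 [ 0.5415 -0.041   0.1617] [0.5829 0.0032 0.2349]
```

View pics/w4.png

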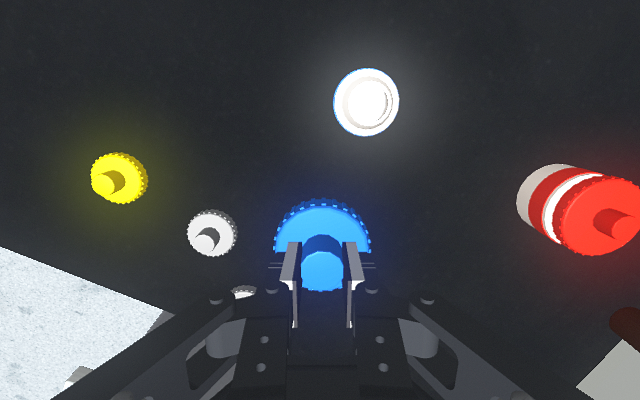

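The blue lid is held level (322,245), and the blue pot's rim is at pixel (367,101), or about (0.639,-0.022).

```bash
python3 -m inch '[[0.18,0.09,0,0,0,0,0],[0.36,0.187,0,0,0,0,0],[0.36,0.187,0.2,0,0,0,0],[0.36,0.187,0.35,0,0,0,0],[0.36,0.187,0.4,0,0,0,0],[0.36,0.187,0.4,0,0,0,0],[0.36,0.187,0.44,0,0,0,0],[0.36,0.187,0.47,0,0,0,0],[0.36,0.187,0.49,0,0,0,0],[0.36,0.187,0.505,0,0,0,0],[0.36,0.187,0.51,0,0,0,0],[0.36,0.187,0.51,0,0,0,0]]'
```

```text
clock: 11.3
position: [0.6401, -0.0219, 0.0963]
tool_rot: [3.141, -0.001, 0.463]
force: [-4.4, 0.0, 14.0]
grip_width: 0.0199
finger_force: 41.1
```

Seated with contact. Release, rise and check.

```bash
python3 -m inch '[[0,0,0,0,0,0,0.5],[0,0,0,0,0,0,0.5],[0,0,0,0,0,0,0.5],[0,0,0,0,0,0,0.5],[0,0,-0.2,0,0,0,0.5],[0,0,-0.5,0,0,0,0.5],[-0.25,-0.05,-0.6,0,0,0,0.5],[-0.5,-0.1,-0.6,0,0,0,0.5],[-0.5,-0.1,-0.6,0,0,0,0.5],[-0.5,-0.1,-0.6,0,0,0,0.5]]'
python3 - <<'E'
from h import *
np.set_printoptions(precision=4,suppress=True)
f=grab("wrist"); cv2.imwrite("pics/w5.png",f["img"][...,::-1])
P=cloud(f);V=f["z_map"]>0;h=cv2.cvtColor(f["img"],cv2.COLOR_RGB2HSV).astype(int)
for c,x,y in(((abs(h[...,0]-105)<18),.639,-.022),((h[...,0]<10)|(h[...,0]>170),.645,-.248)):
    k=P[V&c&(h[...,1]>90)];k=k[(np.hypot(k[:,0]-x,k[:,1]-y)<.05)&(k[:,2]>.064)]
    if len(k)<50: print("few",len(k));continue
    t=k[k[:,2]<.078]; A=np.c_[t[:,:2],np.ones(len(t))]
    print(len(k),k.min(0),k.max(0),"knob",k[k[:,2]>.087].mean(0),"plane",np.linalg.lstsq(A,t[:,2],rcond=None)[0],np.median(t[:,2]))
for n in("scene","side"):
    f=grab(n);P=cloud(f)
    for c in("red","blue"):
        for m,s,ce in comps(mask(f,c)):
            p=P[m&(f["z_map"]>0)]; md=np.median(p,0)
            if abs(md[0]-.64)<.05: print(n,c,ce,np.percentile(p,2,0),np.percentile(p,98,0))
E
```

```text
clock: 12.55
position: [0.5418, -0.0486, 0.2156]
tool_rot: [3.141, -0.001, 0.463]
force: [0.2, 0.1, 0.3]
grip_width: 0.0431
finger_force: 0.0
3446 [ 0.6135 -0.0491  0.064 ] [0.6653 0.0034 0.0942] knob [ 0.6392 -0.0227  0.0918] plane [-0.0035 -0.002   0.0739] 0.07178102396925339
5192 [ 0.6096 -0.2841  0.064 ] [ 0.6822 -0.2112  0.0937] knob [ 0.6457 -0.2465  0.0914] plane [ 0.0028 -0.0285  0.0628] 0.0718385931891322
scene red [325.0699 173.0699] [ 0.6126 -0.4006 -0.0002] [ 0.7429 -0.2107  0.076 ]
scene red [325.7879 183.0455] [ 0.6093 -0.314  -0.0008] [ 0.6679 -0.2088  0.0469]
scene red [158.3621 252.6207] [0.6355 0.5568 0.2478] [0.643  0.5799 0.2684]
scene blue [297.6122 199.449 ] [ 0.6173 -0.1518 -0.0016] [0.7186 0.0032 0.093 ]
scene blue [297.9756 211.561 ] [ 0.6121 -0.0256  0.0303] [0.6523 0.0086 0.044 ]
side red [311.5047 137.7913] [ 0.6116 -0.3798 -0.0006] [ 0.6887 -0.2116  0.0932]
side red [312.1447 151.4342] [ 0.6085 -0.2461  0.0237] [ 0.6806 -0.2099  0.0442]
side red [282.3333 396.1667] [0.6344 0.552  0.235 ] [0.6401 0.5655 0.2716]
side blue [311.0376 186.2582] [ 0.6137 -0.1268 -0.0007] [0.6654 0.0032 0.0936]
side blue [314.1765 201.5882] [ 0.6111 -0.0475  0.0017] [0.6399 0.0086 0.0418]
```

View pics/w5.png

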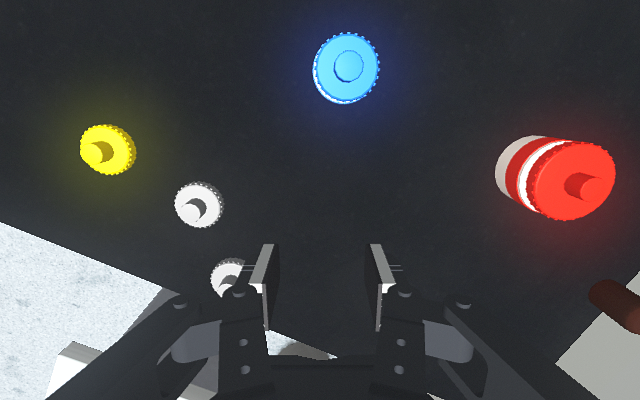

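Both lids are on and level with their tops at 72 mm: blue at (347,67), red at (570,180). The gripper is clear, and the other things are unmoved.

```bash
python3 -c "
from workcell import bot
print(bot.job_done())"
```

```text
the job is handed in; nothing more can be done
None
```

Both pots are closed, the red lid on the red-banded pot and the blue lid on the blue-banded pot; both measured level and fully down (lid tops at 72 mm) just before I handed the job in at about 13 s, and the hand-in returned no verdict.

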